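# Shield the light port and hold the iris three clicks open

### The arm

A 6-joint arm with a two-finger parallel gripper is mounted at the origin on the work surface. World frame = base frame: x ahead of the robot, y to its left, z up, the work surface at z = 0. Lengths are in m, angles in rad, forces in N, time in s.
With the tool pointing down it reaches from about 0.35 to 0.85 m from the base axis. Payload 8.1 kg.
Tool frame: the origin (TCP) lies at the centre of the arm's flange, where the gripper is bolted on; the fingertips stand 186 mm ahead of it and the grasp point (between the pads) lies 167 mm ahead of it (robot.grasp_offset is the distance from the TCP to the grasp point, in m); z points along the fingers, y is the line along which they close (so a half turn about z gives the same grasp; the last joint's range is limited). The gripper opens to 93 mm and grips with 3 to 60 N. Pads are 15 mm wide; open, the fingers measure 128 mm over their backs; the gripper's body (75 mm by 188 mm) begins 65 mm behind the grasp point.
Start: joints at [-1.375, 0.13, 1.488, -0, 1.523, -0.085], TCP at [0.166, -0.577, 0.405] pointing down, gripper open.
Joint ranges: [-2.96, 2.96], [-0.89, 2.26], [0.02, 2.5], [-1.34, 4.48], [0, 2.73], [-2.66, 2.66]. Speed limits (rad/s): [2.39, 2.39, 2.79, 3.14, 3.14, 3.14].

### API

Orientations are given as a rotation vector (axis times angle).
In Python, from plant import robot gives the robot as it stands.
- The arm moves only by the tool drive_tool, never from a script. Its argument "moves" is one flat list of numbers, 7 for each row, row after row: the finger opening in mm, from 0 to 93, then the shift along the tool's x, y, z in mm, then the turn, a rotation vector about the tool's x, y, z in degrees. A call has 1 to 8 rows; each row shifts and turns the commanded pose from where the row before left it, along the tool's axes as they then stand; what a row does not reach is not made up. A row lasts 1/10 s, in which the tool goes at most 50 mm and 8.59 degrees, less where a joint would pass 70% of its speed; a pose out of reach is approached as far as the arm can. A call is refused whole if a number of a shift passes 50 or a number of a turn 8.59, either way. A call with a gripper value outside its range is refused whole. The fingers move at their own pace and stop on an object; "grip_force" is the grip in N (left out, the last holds). Time passes only in rows, so rows that do not move let the fingers close. It gives the time, the measured TCP pose, the force, the opening and the grip force at its end, in the units of the state.
- robot.read_state(): the state, without advancing time (a new reading comes with each control period).
- robot.read_camera(name): name is "side" or "top" or "wrist"; returns a dict with "color" (420x560x3 uint8, red, green, blue), "depth" (420x560 float32, m along the optical axis (not along the pixel's ray), 0 where there is no reading), "mtx" (3x3 intrinsics, pixels), "dist_coeffs" ([k1, k2, p1, p2, k3] as OpenCV has them; the pictures are not rectified), "R" (3x3) and "t" (3): a world point X has camera coordinates R X + t. Camera axes: x right, y down, z forward; pixel columns grow to the right and rows downward; lengths in m; the calibration is good to about 2 mm. A picture is of the moment at which its call begins.
- robot.close_job(): hands the job in; it is judged then, once.
The state is a dict: "t": time; "q": joint angles; "dq": joint speeds; "joint_torque": joint torques, N m; "tool_pos": TCP position; "orientation": TCP orientation; "force": force on the tool from outside, world axes, zero at the start; "wrist_torque": the same for the moment, N m; "opening": finger opening in m; "gripper_force": force on a finger pad.
Only numpy, scipy, OpenCV 4.12 (cv2) and the standard library are available. Lean on these libraries where they do the work, as an engineer would, in place of code of your own. Each camera call takes 0.05 s, during which the arm holds its last target. There are 200 camera calls.

### The job

Ready the light source on the optical table: put the loose black light-shield tube fully home over the upright metal port on top of it and let the tube go, and only then swing the red-handled iris lever three clicks open from its shut stop, not a click further. The iris springs shut if it is let go, so the program finishes while the fingers are still on the lever, holding it steady at the third click. Leave the other things on the table undisturbed.

Things in the scene. Friction and masses are not known exactly. Their poses are not given: they have to be found in the camera images.
- light_source: White LED light source fixed to the table: x -65 to +149 mm (fins at +x), y -62 to +62 mm, flat top at height 56 mm. Origin on the table under the port's axis; z up. On top: the port; round it the iris ring with steel click pins (radius 45 mm, up to height 71 mm); at +y the dark plunger block that gives the clicks (x -10 to +10, y 54 to 83 mm, up to height 81 mm).
- port (a point): Point on the port's vertical axis, at the flat shoulder (radius 26 mm, height 70 mm over the table) on which the tube comes to rest. Above the shoulder stands the spigot: aluminium, 35 mm diameter, 25 mm tall, its top 6 mm tapered to 29 mm. The iris lever turns about this same vertical axis. Axes as the light source's.
- shield_tube: Loose black light-shield tube, open at both ends, same either way up: outside diameter 46 mm, bore 38 mm (3 mm more than the spigot), length 70 mm, about 0.12 kg. Stands upright on the table at the start. Origin at the centre of its lower end, z along the tube. Fully home its lower end rests on the port's shoulder; its top is then 140 mm above the table.
- tube_mid (a point): Centre of the light-shield tube, half way along its axis (35 mm above its lower end).
- iris (a joint): Iris lever angle, rad: 0 shut (at its stop, as at the start), growing anticlockwise from above; far stop 1.31. A click notch every 0.262 (15 deg, 25 mm at the handle): third click at 0.785. A spring always pulls it shut. Pushing at the handle takes 1 to 7 N: most just past a notch, easing to least just before the next, where it jumps up by 4 N: that jump is the click.
- iris_lever: Iris lever: flat level steel arm (14 mm wide, 8 thick) with an upright round red handle at its end, 12 mm diameter, 40 mm tall, domed top. Origin on top of the arm at the handle's foot, 70 mm above the table, 95 mm from the port's axis; x outwards, y the way it opens, z up. Shut, it points along the light source's (-x, -y) diagonal. It overhangs the housing; both sides of the handle are free.
- specimen_jar: Bystander: clear specimen jar with a red cap, 42 mm diameter, 72 mm tall, loose; origin under its centre.
- objective: Bystander: steel microscope objective with a blue band, standing on its mount, 37 mm diameter, 56 mm tall, loose; origin under its centre.
- slide_box: Bystander: blue upright slide box, 85 x 30 x 80 mm tall, loose; origin under its centre.
- lens_post: Bystander: lens on a post with a black 75 x 50 mm foot, 123 mm tall, loose; origin under its foot.
- ball_driver: Bystander: screwdriver with orange handle, 170 mm long, lying on the table, loose; origin under its middle.

How it is judged:
On the way, in this order (a step that is already met when the one before it is completed fails the run):
1. the tube sits fully home over the port, let go, with the iris still shut (horizontal distance between tube_mid and port below 0.003 m and z of tube_mid in the frame of port between 0.031 and 0.038 m and angle between the z axis of shield_tube and the z axis of light_source, either way round below 0.06 rad and contact force between the fingers and shield_tube below 0.2 N and value of joint iris below 0.1 rad), for 0.3 s.
2. the fingers hold the iris lever at its third click (horizontal distance between tube_mid and port below 0.003 m and z of tube_mid in the frame of port between 0.031 and 0.038 m and angle between the z axis of shield_tube and the z axis of light_source, either way round below 0.06 rad and value of joint iris between 0.69 and 0.88 rad and contact force between the fingers and iris_lever above 0.3 N), for 0.3 s.
At the end, for the whole second after the job is handed in: The tube stands over the port, its lower end within 3 mm of the shoulder and its axis within 3 mm of the port's, upright and not touched by the fingers; the fingers touch the iris lever (more than 0.3 N) and hold it still at the third click, between 0.69 and 0.88 rad (all of step 2 and contact force between the fingers and shield_tube below 0.2 N and velocity of joint iris between -0.1 and 0.1 rad/s); the arm keeps its last pose, push and grip.
It fails at once if the iris is opened (past half a click) while the tube is not home on the port (value of joint iris above 0.131 rad and not (horizontal distance between tube_mid and port below 0.003 m and z of tube_mid in the frame of port between 0.031 and 0.038 m and angle between the z axis of shield_tube and the z axis of light_source, either way round below 0.06 rad)).
It fails at once if the iris is opened beyond the third click (past three and a half) (value of joint iris above 0.916 rad).
It fails at once if a bystander is shoved (20 mm, the driver 30 mm) or knocked over (distance of any of specimen_jar, objective, slide_box, lens_post from where it was at the start of the episode above 0.02 m or distance of ball_driver from where it was at the start of the episode above 0.03 m or angle between any of specimen_jar, objective, slide_box, lens_post's own z axis and vertical above 0.35 rad).
It also fails if it takes over 72 s, if anything falls off the work surface, if the arm or the gripper's body presses on something with over 40 N, if the wrist force passes 120 N, or if a joint passes its speed limit or range.

## Working session

There is one attempt and no reset: what is moved stays moved. The work goes in short steps, Python scripts to look and compute and a tool call to move; the robot and the scene stay as the last step left them, time stands still between calls to the robot, and variables do not carry over. Pictures are saved under pics/ and viewed, at most 10 in all, crops included, and the job is handed in when it is done.

Besides the shell and the picture viewer there is one more tool, called after "Request:" in YAML: its name, and indented under it one key for each argument. drive_tool: Moves the arm, as the interface text tells. Its arguments: {"type":"object","properties":{"moves":{"type":"array","items":{"type":"number"}},"grip_force":{"type":"number"}},"required":["moves"]}

```bash
mkdir -p pics; cat > h.py <<'E'
import numpy as np, cv2
from plant import robot
from scipy.spatial.transform import Rotation as Ro
def cam(n):
    c=robot.read_camera(n); d=c['depth']; h,w=d.shape
    u,v=np.meshgrid(np.arange(w),np.arange(h))
    p=cv2.undistortPoints(np.stack([u,v],-1).reshape(-1,1,2).astype(float),c['mtx'],c['dist_coeffs']).reshape(h,w,2)
    X=np.dstack([p*d[...,None],d])
    c['W']=(X-c['t'])@c['R']; c['W'][d==0]=np.nan
    return c
def save(c,f,crop=None,s=1):
    im=c['color'][...,::-1]
    if crop: im=im[crop[1]:crop[3],crop[0]:crop[2]]
    cv2.imwrite(f,cv2.resize(im,None,fx=s,fy=s))
E
python3 - <<'E'
from h import *
for n in('top','side'):
    c=cam(n); save(c,f'pics/{n}.png'); np.save(f'{n}W.npy',c['W']); np.save(f'{n}C.npy',c['color'])
s=robot.read_state(); print(s['t'],s['tool_pos'],s['orientation'],s['force'])
E
```

```text
0.1 [ 0.16623544 -0.57630425  0.40377852] [-3.10903876e+00 -4.39309863e-01  1.66875208e-04] [-0.620696   -0.10952937  0.33054796]
```

View pics/top.png

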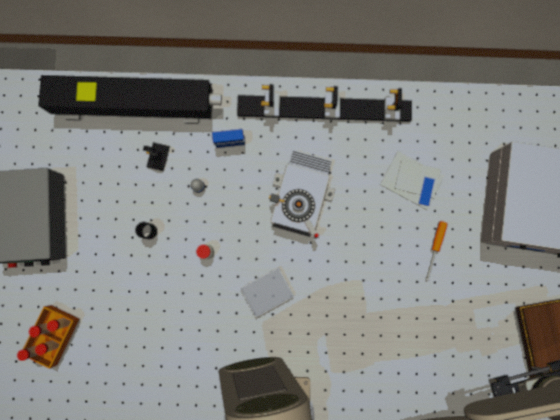

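View pics/side.png

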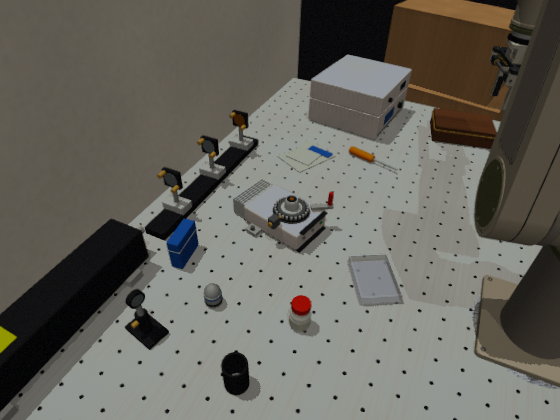

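The top picture shows the tube at about (146,230), the port at (298,205), the red handle at (316,236), and the plunger block at (275,199). Next I'll convert these to positions.

```bash
python3 - <<'E'
from h import *
W=np.load('topW.npy');C=np.load('topC.npy').astype(int)
def reg(u,v,r,zl,zh,cond=None):
    P=W[v-r:v+r+1,u-r:u+r+1].reshape(-1,3);c=C[v-r:v+r+1,u-r:u+r+1].reshape(-1,3)
    m=(P[:,2]>zl)&(P[:,2]<zh)
    if cond: m&=cond(c)
    P=P[m];(x,y),rad=cv2.minEnclosingCircle(P[:,:2].astype(np.float32)); return len(P),P.mean(0).round(4),np.median(P[:,2]).round(4),(round(x,4),round(y,4),round(rad,4))
red=lambda c:(c[:,0]>120)&(c[:,1]<90)&(c[:,2]<90)
print('tube',reg(146,230,16,.06,.08))
print('spigot',reg(298,205,14,.085,.105))
print('ring',reg(298,205,25,.062,.078))
print('handle',reg(316,236,6,.05,.13,red))
print('block',reg(275,199,8,.07,.09))
print('jar',reg(204,252,12,.04,.09)); print('obj',reg(198,186,12,.03,.07))
# housing top
m=np.zeros(C.shape[:2],bool);m[145:245,265:335]=1
m&=(W[...,2]>.05)&(W[...,2]<.062)
print(m.sum(),cv2.minAreaRect((W[m][:,:2]*1000).astype(np.float32)))
W=np.load('sideW.npy');C=np.load('sideC.npy').astype(int)
print('side tube',reg(236,372,26,.06,.08)); print('side handle',reg(330,199,10,.05,.13,red)); print('side spig',reg(291,204,20,.085,.105))
E
```

```text
tube (97, array([0.4935, 0.3524, 0.07  ]), np.float64(0.0705), (0.4928, 0.3522, 0.024))
spigot (131, array([ 0.5724, -0.0623,  0.0955]), np.float64(0.0962), (0.5733, -0.0624, 0.0173))
ring (862, array([ 0.5655, -0.0619,  0.0689]), np.float64(0.0689), (0.5729, -0.0657, 0.086))
handle (10, array([ 0.4904, -0.1088,  0.1085]), np.float64(0.11), (0.4904, -0.1093, 0.0037))
block (79, array([0.5881, 0.0009, 0.0809]), np.float64(0.0812), (0.5809, -0.0028, 0.0241))
jar (191, array([0.4411, 0.1864, 0.0693]), np.float64(0.0725), (0.4412, 0.1883, 0.0201))
obj (142, array([0.6221, 0.2174, 0.0478]), np.float64(0.0492), (0.6246, 0.2193, 0.019))
2106 ((608.4443359375, -70.56427764892578), (125.2868423461914, 220.101806640625), 75.80743408203125)
side tube (297, array([0.4921, 0.3525, 0.0675]), np.float64(0.0685), (0.4931, 0.3514, 0.0238))
side handle (11, array([ 0.4895, -0.1093,  0.1086]), np.float64(0.1084), (0.4899, -0.111, 0.0048))
side spig (132, array([ 0.5694, -0.0585,  0.0938]), np.float64(0.095), (0.57, -0.0607, 0.017))
```

Request:
drive_tool:
  moves: [93, 40, -18, 0, 0, 0, 0, 93, 44, -20, 0, 0, 0, 0, 93, 44, -20, 0, 0, 0, 0, 93, 44, -20, 0, 0, 0, 0, 93, 44, -20, 0, 0, 0, 0, 93, 44, -20, 0, 0, 0, 0, 93, 44, -20, 0, 0, 0, 0, 93, 44, -20, 0, 0, 0, 0]
  grip_force: 15

```text
t: 0.9
tool_pos: [0.458, -0.3266, 0.4044]
orientation: [-3.11, -0.44, 0.0]
force: [-0.1, -0.9, -0.0]
opening: 0.0931
gripper_force: 0.0
```

Request:
drive_tool:
  moves: [93, 30, -35, 0, 0, 0, 0, 93, 12, -45, 0, 0, 0, 0, 93, 12, -45, 0, 0, 0, 0, 93, 12, -45, 0, 0, 0, 0, 93, 12, -45, 0, 0, 0, 0, 93, 12, -45, 0, 0, 0, 0, 93, 12, -45, 0, 0, 0, 0, 93, 12, -45, 0, 0, 0, 0]

```text
t: 1.7
tool_pos: [0.4688, 0.0414, 0.4045]
orientation: [-3.111, -0.439, 0.0]
force: [1.1, -0.4, 0.1]
opening: 0.093
gripper_force: 0.0
```

```bash
cat >> h.py <<'E'
def go(p,yaw=None):
    "delta (mm, tool axes) from measured TCP so that grasp point comes to p; tool-y world angle"
    s=robot.read_state(); R=Ro.from_rotvec(s['orientation']).as_matrix()
    g=s['tool_pos']+R[:,2]*robot.grasp_offset
    print('t',round(s['t'],2),'grasp',g.round(4),'delta tool mm',(R.T@(np.array(p)-g)*1000).round(1),'ytool deg',np.degrees(np.arctan2(R[1,1],R[0,1])).round(1),'z',R[:,2].round(3),'q',s['q'].round(2),'F',s['force'].round(1),'open',round(s['opening'],4),s['gripper_force'])
E
python3 -c "
from h import *
go([.4927,.352,.237])"
```

```text
t 1.7 grasp [0.4688 0.0414 0.2372] delta tool mm [ 1.090e+02 -2.918e+02  2.000e-01] ytool deg -73.9 z [-0.  0. -1.] q [-0.02 -0.23  1.83  0.    1.53  1.27] F [ 1.1 -0.4  0.1] open 0.093 0.0
```

Request:
drive_tool:
  moves: [93, 15.5, -42, 0, 0, 0, 0, 93, 15.5, -42, 0, 0, 0, 0, 93, 15.5, -42, 0, 0, 0, 0, 93, 15.5, -42, 0, 0, 0, 0, 93, 15.5, -42, 0, 0, 0, 0, 93, 15.5, -42, 0, 0, 0, 0, 93, 16, -40, 0, 0, 0, 0, 93, 0, 0, 0, 0, 0, 0]

```text
t: 2.5
tool_pos: [0.4924, 0.3547, 0.4031]
orientation: [-3.109, -0.446, 0.003]
force: [-0.4, -1.0, 0.1]
opening: 0.0928
gripper_force: 0.0
```

Request:
drive_tool:
  moves: [93, 0, 0, 10, 0, 0, -8, 93, 0, 0, 10, 0, 0, -8, 93, 0, 0, 10, 0, 0, -8, 93, 0, 0, 10, 0, 0, -8, 93, 0, 0, 0, 0, 0, -5, 93, 0, 0, 0, 0, 0, 0, 93, 0, 0, 0, 0, 0, 0]

```text
t: 3.2
tool_pos: [0.4933, 0.35, 0.3647]
orientation: [2.813, 1.4, -0.0]
force: [0.4, 1.0, -0.4]
opening: 0.0931
gripper_force: 0.0
```

```bash
python3 -c "
from h import *
c=cam('wrist');save(c,'pics/w1.png')
W=c['W'];m=(W[...,2]>.062)&(W[...,2]<.076)&(np.hypot(W[...,0]-.4927,W[...,1]-.352)<.035)
P=W[m];print(m.sum(),P.mean(0),cv2.minEnclosingCircle(P[:,:2].astype(np.float32)))
go([.4927,.352,.050])"
```

```text
731 [0.49317816 0.35361043 0.06840783] ((0.49314069747924805, 0.35373204946517944), 0.023005399852991104)
t 3.25 grasp [0.4934 0.3502 0.1976] delta tool mm [  1.   -1.7 147.6] ytool deg -37.1 z [ 0.  0. -1.] q [ 0.53  0.16  1.52 -0.    1.45  1.18] F [ 0.4 -0.8  0.6] open 0.093 0.0
```

Request:
drive_tool:
  moves: [93, 2, -2, 25, 0, 0, 0, 93, 0, 0, 35, 0, 0, 0, 93, 0, 0, 35, 0, 0, 0, 93, 0, 0, 30, 0, 0, 0, 93, 0, 0, 15, 0, 0, 0, 93, 0, 0, 7, 0, 0, 0, 93, 0, 0, 0, 0, 0, 0, 93, 0, 0, 0, 0, 0, 0]

```text
t: 4.05
tool_pos: [0.4936, 0.3536, 0.2196]
orientation: [-2.811, -1.403, -0.004]
force: [-0.2, 0.4, 0.2]
opening: 0.0927
gripper_force: 0.0
```

Request:
drive_tool:
  moves: [30, 0, 0, 0, 0, 0, 0, 30, 0, 0, 0, 0, 0, 0, 30, 0, 0, 0, 0, 0, 0, 30, 0, 0, 0, 0, 0, 0, 30, 0, 0, 0, 0, 0, 0, 30, 0, 0, 0, 0, 0, 0, 30, 0, 0, 0, 0, 0, 0, 30, 0, 0, 0, 0, 0, 0]
  grip_force: 15

```text
t: 4.85
tool_pos: [0.4928, 0.3532, 0.2177]
orientation: [2.81, 1.404, -0.0]
force: [0.3, -1.0, -0.9]
opening: 0.0457
gripper_force: 15.0
```

```bash
python3 -c "
from h import *
go([.493,.3535,.050])"
```

```text
t 4.85 grasp [0.4928 0.3532 0.0504] delta tool mm [ 0.3 -0.1  0.4] ytool deg -36.9 z [-0. -0. -1.] q [ 0.54  0.31  1.64 -0.    1.19  1.18] F [ 0.3 -1.  -0.9] open 0.0457 14.99965509865433
```

Request:
drive_tool:
  moves: [30, 0, 0, -15, 0, 0, 0, 30, 0, 0, -25, 0, 0, 0, 30, 0, 0, -35, 0, 0, 0, 30, 0, 0, -35, 0, 0, 0, 30, 0, 0, -25, 0, 0, 0, 30, 0, 0, -15, 0, 0, 0, 30, -8, 9, 0, 0, 0, 0, 30, -17, 19, 0, 0, 0, 0]
  grip_force: 20

```text
t: 5.65
tool_pos: [0.4998, 0.3165, 0.3671]
orientation: [-2.809, -1.407, 0.001]
force: [0.5, 0.3, -1.2]
opening: 0.0456
gripper_force: 20.0
```

Request:
drive_tool:
  moves: [30, -26, 29, 0, 0, 0, 0, 30, -32, 35, 0, 0, 0, 0, 30, -32, 35, 0, 0, 0, 0, 30, -32, 35, 0, 0, 0, 0, 30, -32, 35, 0, 0, 0, 0, 30, -32, 35, 0, 0, 0, 0, 30, -32, 35, 0, 0, 0, 0, 30, -24, 26, 0, 0, 0, 0]

```text
t: 6.45
tool_pos: [0.5659, -0.0397, 0.3656]
orientation: [-2.811, -1.401, 0.005]
force: [0.8, 1.1, -1.6]
opening: 0.0454
gripper_force: 20.0
```

Request:
drive_tool:
  moves: [30, -12, 12, 0, 0, 0, 0, 30, -5, 5, 0, 0, 0, 0, 30, 0, 0, 0, 0, 0, 0, 30, 0, 0, 0, 0, 0, 0, 30, 0, 0, 0, 0, 0, 0]

```text
t: 6.95
tool_pos: [0.57, -0.0586, 0.3676]
orientation: [-2.809, -1.406, 0.0]
force: [1.0, 0.3, -0.9]
opening: 0.046
gripper_force: 20.0
```

```bash
python3 -c "
from h import *
go([.572,-.062,.120])
for n in('side','wrist'):
    c=cam(n); save(c,f'pics/{n}2.png')
    W=c['W'];np.save(n+'W2.npy',W);np.save(n+'C2.npy',c['color'])
    for l,h in((.085,.1),(.205,.228),(.16,.18)):
        m=(W[...,2]>l)&(W[...,2]<h)&(np.hypot(W[...,0]-.572,W[...,1]+.062)<.03)
        P=W[m]
        if len(P)>5: print(n,l,len(P),P.mean(0),cv2.minEnclosingCircle(P[:,:2].astype(np.float32)))
"
```

```text
t 6.95 grasp [ 0.57   -0.0585  0.2003] delta tool mm [-1.6  3.7 80.3] ytool deg -36.8 z [-0.  0. -1.] q [-0.19  0.08  1.61  0.    1.45  0.45] F [ 1.   0.3 -0.9] open 0.046 19.999400633387268
side 0.085 137 [ 0.56920727 -0.05821989  0.09356977] ((0.5702673196792603, -0.0615294985473156), 0.01758192479610443)
side 0.205 196 [ 0.57862206 -0.05721626  0.21532687] ((0.5770778059959412, -0.05641475319862366), 0.027863753959536552)
side 0.16 136 [ 0.56290403 -0.04321492  0.16938911] ((0.5663789510726929, -0.05501815676689148), 0.021901879459619522)
wrist 0.085 368 [ 0.58112254 -0.05253204  0.09212575] ((0.5752806067466736, -0.058382704854011536), 0.016677552834153175)
wrist 0.205 3210 [ 0.57908797 -0.05177852  0.21659679] ((0.5756571888923645, -0.056947819888591766), 0.028591062873601913)
wrist 0.16 1450 [ 0.56835527 -0.05995948  0.17071677] ((0.5710639953613281, -0.056571707129478455), 0.022237619385123253)
```

View pics/side2.png

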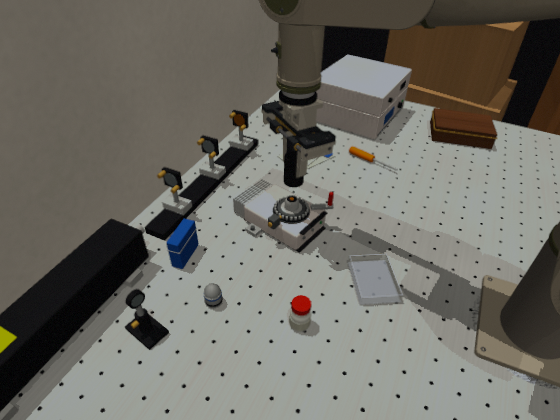

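View pics/wrist2.png

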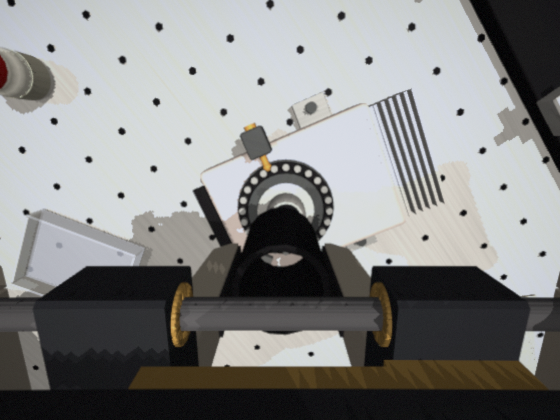

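Request:
drive_tool:
  moves: [30, -1.5, 3.5, 10, 0, 0, 0, 30, 0, 0, 18, 0, 0, 0, 30, 0, 0, 14, 0, 0, 0, 30, 0, 0, 6, 0, 0, 0, 30, 0, 0, 2, 0, 0, 0, 30, 0, 0, 0, 0, 0, 0, 30, 0, 0, 0, 0, 0, 0]
  grip_force: 12

```text
t: 7.75
tool_pos: [0.5723, -0.0634, 0.3185]
orientation: [2.81, 1.404, 0.001]
force: [-0.1, -0.8, -1.7]
opening: 0.0461
gripper_force: 12.0
```

```bash
python3 -c "
from h import *
go([.572,-.062,.120])"
```

```text
t 7.75 grasp [ 0.5725 -0.0635  0.1512] delta tool mm [ 0.8 -1.3 31.2] ytool deg -36.9 z [ 0.001 -0.    -1.   ] q [-0.2   0.12  1.66  0.    1.36  0.44] F [-0.1 -0.8 -1.7] open 0.0461 11.999424900859594
```

Tube bottom is about 101 mm up. I'll lower it slowly onto the spigot.

Request:
drive_tool:
  moves: [30, 1, -1, 2, 0, 0, 0, 30, 0, 0, 2, 0, 0, 0, 30, 0, 0, 2, 0, 0, 0, 30, 0, 0, 2, 0, 0, 0, 30, 0, 0, 1, 0, 0, 0, 30, 0, 0, 1, 0, 0, 0, 30, 0, 0, 0, 0, 0, 0]

```text
t: 8.45
tool_pos: [0.5718, -0.062, 0.3076]
orientation: [-2.81, -1.404, 0.0]
force: [-0.1, 0.6, -1.2]
opening: 0.0458
gripper_force: 12.0
```

Request:
drive_tool:
  moves: [30, 0, 0, 2, 0, 0, 0, 30, 0, 0, 2, 0, 0, 0, 30, 0, 0, 2, 0, 0, 0, 30, 0, 0, 2, 0, 0, 0, 30, 0, 0, 0, 0, 0, 0]

```text
t: 8.95
tool_pos: [0.5717, -0.0619, 0.2992]
orientation: [-2.81, -1.404, 0.001]
force: [-0.6, -0.4, -0.3]
opening: 0.0458
gripper_force: 12.0
```

```bash
python3 -c "
from h import *
go([.572,-.062,.120]);print(robot.read_state()['wrist_torque'])"
```

```text
t 8.95 grasp [ 0.5716 -0.0619  0.1319] delta tool mm [ 0.2  0.4 11.9] ytool deg -36.9 z [-0.001  0.    -1.   ] q [-0.2   0.14  1.68  0.    1.33  0.45] F [-0.6 -0.4 -0.3] open 0.0458 11.999548100866377
[ 0.01068319 -0.06126416  0.00545509]
```

Request:
drive_tool:
  moves: [30, 0, 0, 3, 0, 0, 0, 30, 0, 0, 3, 0, 0, 0, 30, 0, 0, 2, 0, 0, 0, 30, 0, 0, 2, 0, 0, 0, 30, 0, 0, 1, 0, 0, 0, 30, 0, 0, 0, 0, 0, 0]

```text
t: 9.55
tool_pos: [0.5718, -0.062, 0.2885]
orientation: [-2.81, -1.404, 0.0]
force: [0.4, 1.5, -0.8]
opening: 0.0458
gripper_force: 12.0
```

Request:
drive_tool:
  moves: [30, 0, 0, 1, 0, 0, 0, 30, 0, 0, 0.5, 0, 0, 0, 30, 0, 0, 0, 0, 0, 0, 30, 0, 0, 0, 0, 0, 0]

```text
t: 9.95
tool_pos: [0.5719, -0.062, 0.2877]
orientation: [2.81, 1.404, 0.001]
force: [-2.0, -0.0, 3.6]
opening: 0.0458
gripper_force: 12.0
```

Contact with the shoulder (+3.6 N). The grasp point is at 120.5 mm, which is where it should be, so I'll release and rise.

Request:
drive_tool:
  moves: [93, 0, 0, 0, 0, 0, 0, 93, 0, 0, 0, 0, 0, 0, 93, 0, 0, 0, 0, 0, 0, 93, 0, 0, 0, 0, 0, 0, 93, 0, 0, 0, 0, 0, 0, 93, 0, 0, 0, 0, 0, 0, 93, 0, 0, 0, 0, 0, 0, 93, 0, 0, 0, 0, 0, 0]

```text
t: 10.75
tool_pos: [0.5718, -0.0619, 0.2872]
orientation: [-2.81, -1.404, 0.0]
force: [0.0, 0.1, -0.3]
opening: 0.0931
gripper_force: 0.0
```

Request:
drive_tool:
  moves: [93, 0, 0, -10, 0, 0, 0, 93, 0, 0, -25, 0, 0, 0, 93, 0, 0, -35, 0, 0, 0, 93, 0, 0, -20, 0, 0, 0, 93, 0, 0, -10, 0, 0, 0, 93, 0, 0, 0, 0, 0, 0]

```text
t: 11.35
tool_pos: [0.5723, -0.062, 0.3894]
orientation: [2.809, 1.403, 0.004]
force: [0.9, -0.8, 0.0]
opening: 0.0925
gripper_force: 0.0
```

```bash
python3 -c "
from h import *
go([.490,-.110,.200])
for n in('side','top','wrist'):
    c=cam(n); save(c,f'pics/{n}3.png'); W=c['W'];C=c['color'].astype(int)
    m=(W[...,2]>.132)&(W[...,2]<.15)&(np.hypot(W[...,0]-.572,W[...,1]+.062)<.035)
    P=W[m]
    if len(P)>5: print(n,'tube top',len(P),P.mean(0),np.percentile(P[:,2],90),cv2.minEnclosingCircle(P[:,:2].astype(np.float32)))
    m=(W[...,2]>.085)&(W[...,2]<.12)&(np.hypot(W[...,0]-.49,W[...,1]+.11)<.03)&(C[...,0]>100)&(C[...,1]<90)
    P=W[m]
    if len(P)>2: print(n,'handle',len(P),P.mean(0),cv2.minEnclosingCircle(P[:,:2].astype(np.float32)))
"
```

```text
t 11.35 grasp [ 0.5728 -0.0621  0.2221] delta tool mm [-88.1 -37.6  21.8] ytool deg -36.9 z [ 0.003 -0.001 -1.   ] q [-0.2   0.07  1.58  0.    1.49  0.45] F [ 0.9 -0.8  0. ] open 0.0925 0.0
side tube top 154 [ 0.56985245 -0.06216325  0.1376638 ] 0.14127506485572572 ((0.5708388686180115, -0.062023263424634933), 0.023784805089235306)
side handle 16 [ 0.48802452 -0.110408    0.10659084] ((0.48894786834716797, -0.11209564656019211), 0.00666993809863925)
top handle 17 [ 0.49098077 -0.11037311  0.10646398] ((0.48925912380218506, -0.11082911491394043), 0.0038874647580087185)
wrist tube top 1128 [ 0.57137974 -0.0616583   0.13822667] 0.13992778180169008 ((0.5715576410293579, -0.06155147776007652), 0.023353336378932)
```

View pics/side3.png

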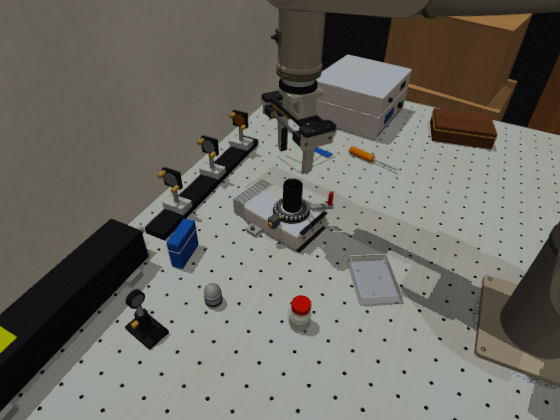

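Request:
drive_tool:
  moves: [50, -20, -8, 0, 0, 0, 0, 50, -34, -15, 0, 0, 0, 0, 50, -22, -10, 0, 0, 0, 0, 50, -12, -5, 0, 0, 0, 0, 50, 0, 0, 20, 0, 0, 0, 50, 0, 0, 30, 0, 0, 0, 50, 0, 0, 15, 0, 0, 0, 50, 0, 0, 0, 0, 0, 0]
  grip_force: 10

```text
t: 12.3
tool_pos: [0.4875, -0.109, 0.3189]
orientation: [-2.806, -1.402, 0.007]
force: [-0.9, -0.5, 0.6]
opening: 0.0504
gripper_force: 0.0
```

```bash
python3 -c "
from h import *
go([.490,-.110,.095])
c=cam('wrist');W=c['W'];C=c['color'].astype(int);save(c,'pics/w4.png')
m=(W[...,2]>.085)&(W[...,2]<.12)&(np.hypot(W[...,0]-.49,W[...,1]+.11)<.03)&(C[...,0]>100)&(C[...,1]<90)
P=W[m]
if len(P)>2: print('handle',len(P),P.mean(0),cv2.minEnclosingCircle(P[:,:2].astype(np.float32)))
"
```

```text
t 12.3 grasp [ 0.4866 -0.1086  0.1516] delta tool mm [ 1.1  3.9 56.5] ytool deg -36.9 z [-0.006  0.002 -1.   ] q [-0.32 -0.08  1.86  0.    1.37  0.32] F [-0.9 -0.5  0.6] open 0.0504 0.0
handle 185 [ 0.49115413 -0.10928097  0.10813572] ((0.4901007413864136, -0.1100555956363678), 0.004979345481842756)
```

View pics/w4.png

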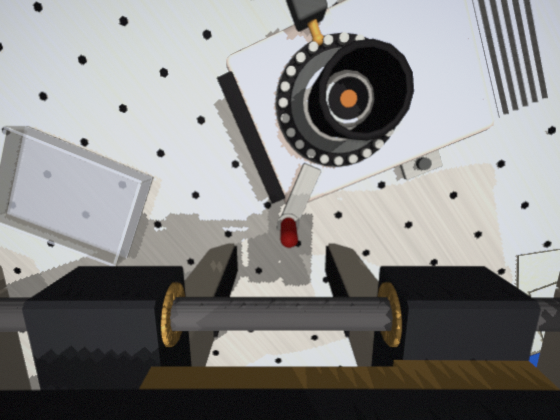

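The handle is centred between the fingers at (288,232), and the tube sits concentric on the port. I'll descend and grip the handle.

Request:
drive_tool:
  moves: [50, 1, 2, 15, 0, 0, 0, 50, 0, 0, 20, 0, 0, 0, 50, 0, 0, 14, 0, 0, 0, 50, 0, 0, 6, 0, 0, 0, 50, 0, 0, 2, 0, 0, 0, 50, 0, 0, 0, 0, 0, 0, 50, 0, 0, 0, 0, 0, 0]

```text
t: 13.05
tool_pos: [0.4912, -0.11, 0.2661]
orientation: [2.81, 1.404, 0.001]
force: [0.4, 0.5, -0.2]
opening: 0.05
gripper_force: 0.0
```

```bash
python3 -c "
from h import *
go([.490,-.110,.095])"
```

```text
t 13.05 grasp [ 0.4914 -0.1101  0.0988] delta tool mm [-0.8 -1.2  3.8] ytool deg -36.9 z [ 0.001 -0.    -1.   ] q [-0.32 -0.02  1.9  -0.    1.26  0.32] F [ 0.4  0.5 -0.2] open 0.05 0.0
```

Request:
drive_tool:
  moves: [0, -1, -1, 3, 0, 0, 0, 0, 0, 0, 0, 0, 0, 0, 0, 0, 0, 0, 0, 0, 0, 0, 0, 0, 0, 0, 0, 0, 0, 0, 0, 0, 0, 0, 0, 0, 0, 0, 0, 0, 0, 0, 0, 0, 0, 0, 0, 0, 0]
  grip_force: 20

```text
t: 13.75
tool_pos: [0.4901, -0.1106, 0.2625]
orientation: [2.808, 1.403, 0.003]
force: [6.8, -2.9, -5.2]
opening: 0.0113
gripper_force: 20.0
```

```bash
python3 -c "
from h import *
go([.490,-.110,.095])
# arc in tool axes, 12 equal steps
s=robot.read_state();R=Ro.from_rotvec(s['orientation']).as_matrix();g=(s['tool_pos']+R[:,2]*robot.grasp_offset)[:2]
p=np.array([.5718,-.062]);d=g-p;print('radius',np.hypot(*d),np.degrees(np.arctan2(d[1],d[0])))
a0=np.radians(-149.7);q=[p+.095*np.array([np.cos(a0+a),np.sin(a0+a)]) for a in np.radians(np.arange(0,46,3.75))]
for i in range(12): e=q[i+1]-q[i]; print((R[:2,:2].T@e*1000).round(1))
"
```

```text
t 13.75 grasp [ 0.4905 -0.1108  0.0952] delta tool mm [ 0.4 -0.9  0.2] ytool deg -36.9 z [ 0.003 -0.001 -1.   ] q [-0.32 -0.02  1.91 -0.    1.25  0.32] F [ 6.8 -2.9 -5.2] open 0.0113 20.002189138904214
radius 0.09483013383802501 -149.00341622671075
[-2.2  5.8]
[-1.8  5.9]
[-1.4  6. ]
[-1.   6.1]
[-0.6  6.2]
[-0.2  6.2]
[0.2 6.2]
[0.6 6.2]
[1.  6.1]
[1.4 6.1]
[1.8 6. ]
[2.2 5.8]
```

Request:
drive_tool:
  moves: [0, -1.2, 2.9, 0, 0, 0, 0, 0, -1, 2.9, 0, 0, 0, 0, 0, -0.9, 3, 0, 0, 0, 0, 0, -0.9, 3, 0, 0, 0, 0, 0, -0.7, 3, 0, 0, 0, 0, 0, -0.7, 3, 0, 0, 0, 0, 0, -0.5, 3, 0, 0, 0, 0, 0, -0.5, 3.1, 0, 0, 0, 0]

```text
t: 14.55
tool_pos: [0.5042, -0.1298, 0.2623]
orientation: [-2.809, -1.404, 0.004]
force: [-5.9, -1.1, 4.9]
opening: 0.0115
gripper_force: 20.0
```

Request:
drive_tool:
  moves: [0, -0.3, 3.1, 0, 0, 0, 0, 0, -0.3, 3.1, 0, 0, 0, 0, 0, -0.1, 3.1, 0, 0, 0, 0, 0, -0.1, 3.1, 0, 0, 0, 0, 0, 0.1, 3.1, 0, 0, 0, 0, 0, 0.1, 3.1, 0, 0, 0, 0, 0, 0.3, 3.1, 0, 0, 0, 0, 0, 0.3, 3.1, 0, 0, 0, 0]

```text
t: 15.35
tool_pos: [0.5241, -0.1447, 0.2623]
orientation: [-2.81, -1.404, 0.003]
force: [-2.7, 1.4, 2.9]
opening: 0.0115
gripper_force: 20.0
```

```bash
cat >> h.py <<'E'
def ang():
    s=robot.read_state();R=Ro.from_rotvec(s['orientation']).as_matrix();g=(s['tool_pos']+R[:,2]*robot.grasp_offset)[:2]
    d=g-np.array([.5718,-.062]);a=np.arctan2(d[1],d[0])
    t=np.array([-np.sin(a),np.cos(a)]);r=np.array([np.cos(a),np.sin(a)])
    print('t',round(s['t'],2),'radius',np.hypot(*d).round(4),'iris',(a-np.radians(-149.7)).round(3),'Ft',(s['force'][:2]@t).round(2),'Fr',(s['force'][:2]@r).round(2),'Fz',s['force'][2].round(1),s['opening'])
E
python3 -c "
from h import *
ang()"
```

```text
t 15.35 radius 0.0956 iris 0.516 Ft -3.06 Fr 0.11 Fz 2.9 0.01148700780072594
```

Request:
drive_tool:
  moves: [0, 0.5, 3.1, 0, 0, 0, 0, 0, 0.5, 3, 0, 0, 0, 0, 0, 0.7, 3, 0, 0, 0, 0, 0, 0.7, 3, 0, 0, 0, 0, 0, 0.9, 3, 0, 0, 0, 0, 0, 0.9, 3, 0, 0, 0, 0, 0, 0, 0, 0, 0, 0, 0, 0, 0, 0, 0, 0, 0, 0]

```text
t: 16.15
tool_pos: [0.5414, -0.152, 0.2623]
orientation: [-2.81, -1.404, 0.001]
force: [-4.3, 0.4, 4.3]
opening: 0.0115
gripper_force: 20.0
```

```bash
python3 -c "
from h import *
ang()"
```

```text
t 16.15 radius 0.095 iris 0.715 Ft -4.23 Fr 1.04 Fz 4.3 0.011523477948616325
```

Request:
drive_tool:
  moves: [0, 0.5, 1.5, 0, 0, 0, 0, 0, 0.6, 1.5, 0, 0, 0, 0, 0, 0.6, 1.6, 0, 0, 0, 0, 0, 0, 0, 0, 0, 0, 0, 0, 0, 0, 0, 0, 0, 0, 0, 0, 0, 0, 0, 0, 0]

```text
t: 16.75
tool_pos: [0.5462, -0.1534, 0.2623]
orientation: [2.81, 1.404, 0.0]
force: [-3.7, 1.0, 2.1]
opening: 0.0115
gripper_force: 20.0
```

```bash
python3 -c "
from h import *
ang()
c=cam('top');W=c['W'];C=c['color'].astype(int);save(c,'pics/top5.png',(230,150,370,255),5)
m=(W[...,2]>.132)&(W[...,2]<.15)&(np.hypot(W[...,0]-.572,W[...,1]+.062)<.035);P=W[m]
if len(P)>3: print('tube',len(P),P.mean(0),cv2.minEnclosingCircle(P[:,:2].astype(np.float32)))
c=cam('side');W=c['W'];C=c['color'].astype(int);save(c,'pics/side5.png',(220,110,400,245),4)
m=(W[...,2]>.072)&(W[...,2]<.12)&(np.hypot(W[...,0]-.547,W[...,1]+.154)<.04)&(C[...,0]>90)&(C[...,1]<70);P=W[m]
if len(P)>2: 
  q=P.mean(0)[:2]; print('handle',len(P),P.mean(0),np.arctan2(q[1]+.062,q[0]-.5718)-np.radians(-149.7))
m=(W[...,2]>.132)&(W[...,2]<.15)&(np.hypot(W[...,0]-.572,W[...,1]+.062)<.035);P=W[m]
if len(P)>3: print('tube',len(P),P.mean(0),cv2.minEnclosingCircle(P[:,:2].astype(np.float32)))
"
```

```text
t 16.75 radius 0.0949 iris 0.77 Ft -3.86 Fr 0.04 Fz 2.1 0.011453239996073302
tube 86 [ 0.5714699  -0.06225348  0.1407076 ] ((0.571986973285675, -0.0628466010093689), 0.022933712229132652)
tube 154 [ 0.57002699 -0.06242252  0.13756029] ((0.5714427828788757, -0.06306391954421997), 0.024199362844228745)
```

View pics/side5.png

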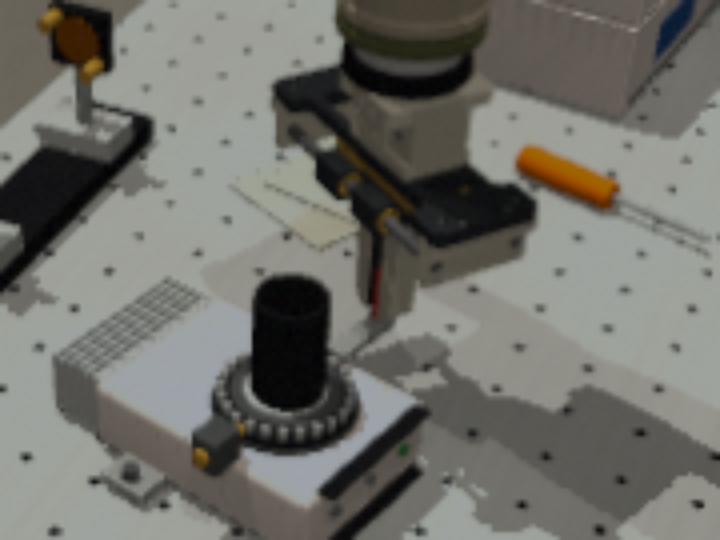

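Request:
drive_tool:
  moves: [0, 0.4, 1, 0, 0, 0, 0, 0, 0, 0, 0, 0, 0, 0, 0, 0, 0, 0, 0, 0, 0, 0, 0, 0, 0, 0, 0, 0, 0, 0, 0, 0, 0, 0, 0, 0, 0, 0, 0, 0, 0, 0, 0, 0, 0, 0, 0, 0, 0, 0, 0, 0, 0, 0, 0, 0]

```text
t: 17.65
tool_pos: [0.5472, -0.1537, 0.2623]
orientation: [2.81, 1.404, 0.0]
force: [-3.1, -0.9, 3.2]
opening: 0.0116
gripper_force: 20.0
```

```bash
python3 -c "
from h import *
ang(); print(robot.read_state()['dq'].round(3)); print(robot.close_job())"
```

```text
t 17.65 radius 0.0949 iris 0.78 Ft -2.77 Fr 1.71 Fz 3.2 0.011640157395114373
[-0.001  0.001  0.001 -0.     0.001  0.   ]
the job is handed in; nothing more can be done
None
```

The job is handed in at 17.7 s: the tube is home on the port and released, and the fingers are holding the iris lever steady at about 0.78 rad, the third click, as measured from the arm's pose; the judge's verdict was not shown.

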